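# Push the little pot through the hob guard onto the warming ring

## Robot

A 6-joint arm with a two-finger parallel gripper is mounted at the origin on the work surface. World frame = base frame: x ahead of the robot, y to its left, z up, the work surface at z = 0. Lengths are in m, angles in rad, forces in N, time in s.
With the tool pointing down it reaches from about 0.275 to 1 m from the base axis. Payload 8.4 kg.
Tool frame: the origin (TCP) lies at the very end of the fingers, on their centre line; the grasp point (between the pads) lies 19 mm behind it; z points along the fingers, y is the line along which they close (so a half turn about z gives the same grasp; the last joint's range is limited). The gripper opens to 85 mm and grips with 20 to 120 N. Pads are 22 mm wide; open, the fingers measure 114 mm over their backs; the gripper's body (76 mm by 85 mm) begins 54 mm behind the grasp point. The pads swing forward as they close: fully open they stand 13 mm farther back than shut.
Start: joints at [-1.115, 0.353, 1.633, -0, 1.155, -0.002], TCP at [0.276, -0.561, 0.231] pointing down, gripper open.
Joint ranges: [-2.63, 2.63], [-0.92, 2.1], [0.06, 2.66], [-1.3, 4.44], [0, 2.69], [-3.02, 3.02]. Speed limits (rad/s): [2.22, 2.22, 2.79, 3.14, 3.14, 3.14].

## Interface

Orientations are given as a unit quaternion [x, y, z, w].
In Python, from rig import arm gives the robot as it stands. The module is installed in compiled form; this text tells all that it offers.
- The arm moves only by the tool servo_tool, never from a script. Its argument "plan" is text: rows parted by semicolons, each of 6 numbers parted by spaces: the shift along the tool's x, y, z in units of 30 mm (1.0 is 30 mm), then the turn, a rotation vector about the tool's x, y, z in units of 8 degrees (1.0 is 8 degrees). In form: dx dy dz ax ay az; .... A call has 1 to 20 rows; each row is the pose to reach, as a shift and turn from the pose commanded when the call began, along the tool's axes at that moment; what a row does not reach only later rows make up. A row lasts 1/10 s, in which the tool goes at most 50 mm and 8.59 degrees, less where a joint would pass 70% of its speed; a pose out of reach is approached as far as the arm can. A call with a gripper value outside its range is refused whole. "jaw" is the finger opening in mm, from 0 to 85.4, set as the call begins (left out, the last holds). The fingers move at their own pace and stop on an object; "squeeze" is the grip in N (left out, the last holds). Time passes only in rows, so rows that repeat a pose let the fingers close. It gives the time, the measured TCP pose, the force, the opening and the grip force at its end, in the units of the state.
- arm.state(): the state, without advancing time (a new reading comes with each control period).
- arm.capture(name): name is "side" or "top"; returns the picture (400x640x3 uint8, blue, green, red); there is no depth.
- arm.camera_info(name): a dict with "intrinsics" (3x3 intrinsics, pixels), "k1" (the pictures are not rectified: a ray, as slopes to the right and down, at radius r is drawn at 1 + k1 r^2 times it, then the intrinsics apply), "R" (3x3) and "t" (3): a world point X has camera coordinates R X + t. Camera axes: x right, y down, z forward; pixel columns grow to the right and rows downward; lengths in m; the calibration is good to about 2 mm. A picture is of the moment at which its call begins. camera_info takes no time and is no camera call.
- arm.sign_off(): hands the job in; it is judged then, once.
The state is a dict: "time": time; "joint_positions": joint angles; "qd": joint speeds; "joint_efforts": joint torques, N m; "position": TCP position; "ee_rot": TCP orientation; "wrist_force": force on the tool from outside, world axes, zero at the start; "torque": the same for the moment, N m; "grip_width": opening from 0.0 (shut) to 1.0 (fully open); "grip_force": force on a finger pad.
Only numpy, scipy, OpenCV 4.12 (cv2) and the standard library are available. Lean on these libraries where they do the work, as an engineer would, in place of code of your own. Each camera call takes 0.05 s, during which the arm holds its last target. There are 200 camera calls.

## Task

Push the little lidded pot along the counter with the fingers, through the gateway between the two panels of the steel hob guard, until its foot stands wholly inside the white ring on the warming plate, then move the hand clear. It is hot: only push it by its side, without lifting or tipping it or touching the knob on its lid, and leave everything else where it stands.

Things in the scene. Friction and masses are not known exactly. Their poses are not given: they have to be found in the camera images.
- pot: small round orange-brown lidded stoneware pot, 0.4 to 0.75 kg, loose on the smooth counter on the robot's side of the guard. Upright wall of 90 mm diameter from 6 to 42 mm above the counter, foot 84 mm wide, lid to 51 mm, knob to 62 mm. Origin: centre of its underside; z up. Pushed low on its wall (10 to 35 mm up) it slides without tipping, at a few newtons.
- knob: the steel knob in the middle of the pot's lid, 18 mm wide, from 50 to 62 mm above the counter; part of the pot. Origin: foot of the knob, 50 mm above the pot's underside.
- guard: low steel guard fixed to the counter: two panels in line, 45 mm tall, with an open gateway between. Inner posts, 16 mm thick, 56 mm to either side of its middle: the gateway is 96 mm wide; end posts at 200 mm. Origin: middle of the gateway, on the counter. x points through the gateway, away from the robot, to the warming plate (within 0.25 rad of world x); y along the panels; z up.
- ring (a point): centre of the white ring on the black glass warming plate (170 by 400 mm, behind the guard, flush with the counter, no step), at counter height, 95 mm beyond the middle of the gateway along the guard's x axis. Ring: inside diameter 118 mm, outside 128 mm.
- egg_cup: white ceramic egg cup, 46 mm wide, 58 mm tall, standing on the warming plate to the left of the white ring (seen along the push); loose, only to be left alone. Origin: middle of its underside.
- spice_jar: small amber glass spice jar with steel cap, 44 mm wide, 62 mm tall, standing on the warming plate to the right of the ring; loose, only to be left alone. Origin: middle of its underside.
- pepper_mill: cream pepper mill, 54 mm wide, 170 mm tall, left of the guard; loose, only to be left alone. Origin: middle of its underside.
- mug: blue mug, 80 mm wide, 90 mm tall, right of the work area; loose, only to be left alone. Origin: middle of its underside.
- salt_box: round dark wooden salt box with a lid, 72 mm wide, 50 mm tall, right of the work area, nearer the robot; loose, only to be left alone. Origin: middle of its underside.
Things that resemble listed ones, but are neither listed nor needed, are in the scene too. Leave any purple look-alike of the pot alone.

How it is judged:
By the outcome, as a careful person would: the job done as asked, in the order asked, and still so for the second after the job is handed in, with the robot touching nothing.
It also fails if it takes over 58 s, if anything falls off the work surface, if the arm or the gripper's body presses on something with over 40 N, if the wrist force passes 120 N, or if a joint passes its speed limit or range.

## Working session

There is one attempt and no reset: what is moved stays moved. The work goes in short steps, Python scripts to look and compute and a tool call to move; the robot and the scene stay as the last step left them, time stands still between calls to the robot, and variables do not carry over. Pictures are saved under pics/ and viewed, at most 10 in all, crops included, and the job is handed in when it is done.

Besides the shell and the picture viewer there is one more tool, called after "Emit:" by a JSON object that holds its "fn" and its "kwargs". servo_tool: Moves the arm, as the interface text tells. Its arguments: {"type":"object","properties":{"plan":{"type":"string"},"jaw":{"type":"number"},"squeeze":{"type":"number"}},"required":["plan"]}

```bash
mkdir -p pics
cat > h.py <<'E'
import numpy as np, cv2
from rig import arm
def ray(name,uv):
    c=arm.camera_info(name);K=np.array(c["intrinsics"]);R=np.array(c["R"]);t=np.array(c["t"])
    p=cv2.undistortPoints(np.array(uv,float).reshape(-1,1,2),K,np.array([c["k1"],0,0,0,0.]))[:,0]
    d=np.c_[p,np.ones(len(p))]@R
    return -R.T@t,d
def onplane(name,uv,z):
    o,d=ray(name,uv); return o+d*((z-o[2])/d[:,2])[:,None]
def proj(name,X):
    c=arm.camera_info(name)
    return cv2.projectPoints(np.array(X,float).reshape(-1,1,3),cv2.Rodrigues(np.array(c["R"]))[0],np.array(c["t"],float),np.array(c["intrinsics"]),np.array([c["k1"],0,0,0,0.]))[0][:,0]
E
python3 - <<'E'
from h import *
for n in("top","side"):
    cv2.imwrite(f"pics/{n}0.png",arm.capture(n)); c=arm.camera_info(n); print(n,c, -np.array(c["R"]).T@np.array(c["t"]))
s=arm.state();print(s)
E
```

```text
top {'intrinsics': array([[436.10515118,   0.        , 332.89355572],
       [  0.        , 436.10515118, 190.27906469],
       [  0.        ,   0.        ,   1.        ]]), 'k1': -0.0739733156344078, 'R': array([[ 0.0116752 , -0.99982119, -0.01487573],
       [-0.99795016, -0.01071464, -0.06309255],
       [ 0.06292188,  0.01558185, -0.99789681]]), 't': array([0.00501753, 0.55938659, 1.12622641])} [ 0.48731707 -0.00653844  1.15922551]
side {'intrinsics': array([[392.42870517,   0.        , 319.16952382],
       [  0.        , 392.42870517, 201.78027987],
       [  0.        ,   0.        ,   1.        ]]), 'k1': -0.0045396301051001545, 'R': array([[-0.8698987 , -0.49318966,  0.00634134],
       [-0.32857565,  0.56986456, -0.75318817],
       [ 0.36785092, -0.65728102, -0.65777456]]), 't': array([0.50111022, 0.22153843, 0.80500625])} [0.21258498 0.6500108  0.69319504]
{'time': 0.1, 'joint_positions': array([-1.11539033e+00,  3.53568512e-01,  1.63404149e+00, -1.34284514e-05,
        1.15522960e+00, -2.39223158e-03]), 'qd': array([-5.60901307e-05, -1.02455079e-03, -1.51100940e-03,  2.34139359e-04,
       -3.62244700e-04, -6.16250913e-07]), 'joint_efforts': array([-4.37522303e-04, -6.06358838e+01, -3.42820644e+01,  4.59840840e-05,
        4.01615704e-03, -2.28628244e-05]), 'position': array([ 0.27604702, -0.56025946,  0.23065107]), 'ee_rot': array([ 9.73915977e-01,  2.26908088e-01, -1.46001142e-04, -6.06170461e-04]), 'wrist_force': array([-0.30063391, -0.18368973,  0.5432041 ]), 'torque': array([ 0.01683423, -0.03701881,  0.03698467]), 'grip_force': 0.0, 'grip_width': 1.0007461726559739}
```

View pics/top0.png

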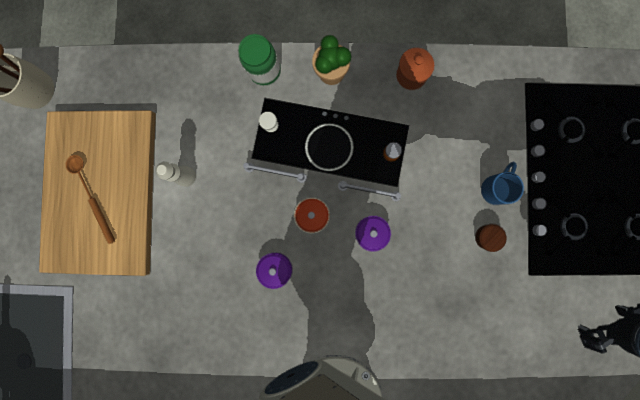

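View pics/side0.png

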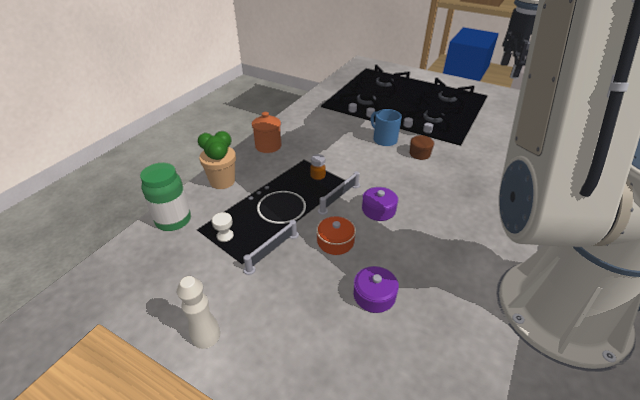

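The top view shows the orange pot at about (312,215), the ring at (329,147), and the guard posts at about (248,168), (302,177), (341,186) and (397,195). Purple decoys are at (373,233) and (273,270).

```bash
cat > m.py <<'E'
from h import *
import sys
def blob(m,near):
    n,l,s,c=cv2.connectedComponentsWithStats(m.astype(np.uint8))
    ok=[i for i in range(1,n) if s[i,4]>25]
    i=min(ok,key=lambda i:np.hypot(*(c[i]-near)));return l==i
def fitc(P):
    A=np.c_[2*P[:,:2],np.ones(len(P))];x=np.linalg.lstsq(A,(P[:,:2]**2).sum(1),rcond=None)[0]
    return x[:2],np.sqrt(x[2]+x[0]**2+x[1]**2)
def pot(name,img,near):
    hsv=cv2.cvtColor(img,cv2.COLOR_BGR2HSV)
    m=((hsv[...,0]<14)&(hsv[...,1]>130)&(hsv[...,2]>50))
    b=blob(m,near).astype(np.uint8)
    c=max(cv2.findContours(b,cv2.RETR_EXTERNAL,cv2.CHAIN_APPROX_NONE)[0],key=cv2.contourArea)
    h=cv2.convexHull(c)[:,0]
    return h,c
E
python3 - <<'E'
from m import *
t=cv2.imread("pics/top0.png");s=cv2.imread("pics/side0.png")
for n,im,nr in(("top",t,(312,215)),("side",s,(336,236))):
    h,c=pot(n,im,nr)
    # wall height plane z=.042, contour: keep all for top
    P=onplane(n,c[:,0],.042);print(n,"pot circ",fitc(P),cv2.minEnclosingCircle(P[:,:2].astype(np.float32)),len(c))
    hsv=cv2.cvtColor(im,cv2.COLOR_BGR2HSV)
# knob
for n,im,w in(("top",t,(300,203,326,228)),("side",s,(318,218,356,240))):
    x0,y0,x1,y1=w; hsv=cv2.cvtColor(im,cv2.COLOR_BGR2HSV)[y0:y1,x0:x1]
    print(n); m=(hsv[...,1]<110);yy,xx=np.nonzero(blob(m,((x1-x0)/2,(y1-y0)/2)));u=(xx.mean()+x0,yy.mean()+y0);print(u,len(xx),onplane(n,[u],.058))
# ring
for n,im,w in(("top",t,(300,120,360,175)),("side",s,(253,186,310,227))):
    x0,y0,x1,y1=w; g=cv2.cvtColor(im,cv2.COLOR_BGR2GRAY)[y0:y1,x0:x1]
    yy,xx=np.nonzero(blob(g>100,((x1-x0)/2,(y1-y0)/2)));P=onplane(n,np.c_[xx+x0,yy+y0],0);c,r=fitc(P);print(n,"ring",c,r,len(xx),np.std(np.hypot(*(P[:,:2]-c).T)))
big=cv2.hconcat([cv2.resize(t[90:250,235:415],None,fx=2.2,fy=2.2,interpolation=cv2.INTER_CUBIC),cv2.resize(s[150:310,190:370],None,fx=2.2,fy=2.2,interpolation=cv2.INTER_CUBIC)])
cv2.imwrite("pics/z.png",big)
E
```

```text
top pot circ (array([0.49414877, 0.06506279]), np.float64(0.04112564471162869)) ((0.4943666458129883, 0.06500460207462311), 0.04245273768901825) 92
side pot circ (array([0.49578669, 0.06427563]), np.float64(0.04167169109288386)) ((0.49574413895606995, 0.06411415338516235), 0.04330351576209068) 87
top
(np.float64(310.925), np.float64(214.8)) 40 [[0.49413767 0.06539402 0.058     ]]
side
(np.float64(336.1458333333333), np.float64(224.14583333333334)) 48 [[0.49506679 0.06404922 0.058     ]]
top ring [0.67744475 0.02424089] 0.06130909293471933 219 0.0014506300344779483
side ring [0.67443386 0.02517138] 0.062366737670878976 234 0.0058154709728027625
```

View pics/z.png

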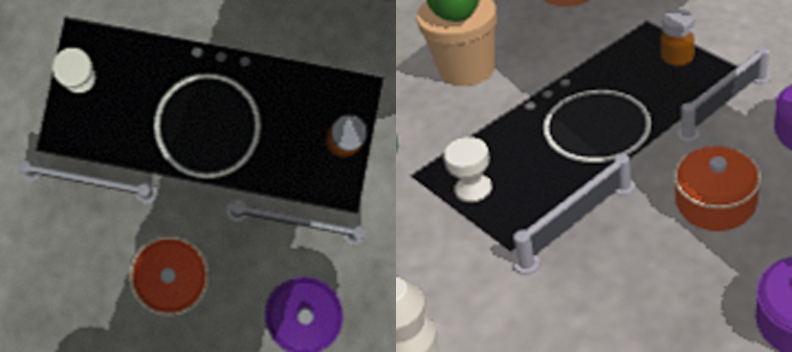

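The crop confirms four post tops, the ring clear in both views, and the plate corners. I'll compute the guard frame next.

Run:
```python
from m import *
f=lambda L:np.array(L)/2.2+[235,90]
g=onplane("top",f([(29,169),(147,190),(237,210),(358,234)]),.045)[:,:2]; print("posts",g)
pl=onplane("top",f([(64,16),(383,76),(359,212),(38,150)]),0)[:,:2];print("plate",pl)
for d in(g[0]-g[3],g[1]-g[2],pl[0]-pl[1],pl[3]-pl[2]): print(np.linalg.norm(d),np.arctan2(-d[0],d[1]))
print("mids",(g[0]+g[3])/2,(g[1]+g[2])/2)
th=np.arctan2(-(g[0]-g[3])[0],(g[0]-g[3])[1]);M=(g[1]+g[2]+g[0]+g[3])/4
print("ring pred",M+.095*np.array([np.cos(th),np.sin(th)]))
s2=onplane("side",np.array([(525,238),(622,162),(690,108),(763,55)])*1.0/2.2+[190-180,150],.045);print("side",s2)
```

```text
posts [[ 0.61597298  0.23051163]
 [ 0.59253999  0.09112764]
 [ 0.57022571 -0.01418482]
 [ 0.5437677  -0.15508757]]
plate [[ 0.81197273  0.20175533]
 [ 0.73998192 -0.19158272]
 [ 0.57272861 -0.16223635]
 [ 0.64464128  0.22958455]]
0.39230134003946254 -0.18511103059079245
0.10765055037513603 -0.2087982554986808
0.3998718540667498 -0.18102172329163974
0.39836546935295924 -0.181514424605884
mids [0.57987034 0.03771203] [0.58138285 0.03847141]
ring pred [0.6740036  0.02060643]
side [[ 0.61560228  0.23880725  0.045     ]
 [ 0.590463    0.10165581  0.045     ]
 [ 0.57038723 -0.01234876  0.045     ]
 [ 0.54089006 -0.14555879  0.045     ]]
```

Run:
```python
from m import *
t=cv2.imread("pics/top0.png");s=cv2.imread("pics/side0.png")
a=cv2.resize(t[160:210,290:356],None,fx=6,fy=6,interpolation=cv2.INTER_NEAREST)
b=cv2.resize(s[188:253,275:341],None,fx=6,fy=6,interpolation=cv2.INTER_NEAREST)
a=cv2.copyMakeBorder(a,0,b.shape[0]-a.shape[0],0,0,cv2.BORDER_CONSTANT)
cv2.imwrite("pics/z2.png",cv2.convertScaleAbs(cv2.hconcat([a,b]),alpha=1.4))
```

```text
(no output)
```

View pics/z2.png

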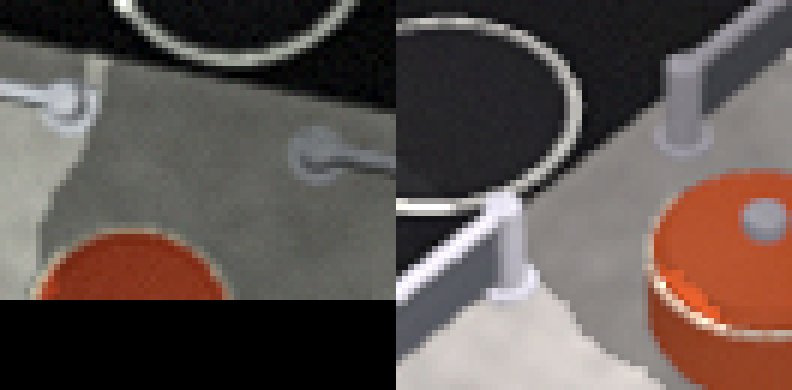

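Left post flange sits at about (301.5,177.0) and the right at (342.0,185.7) in the top view. In the side view they are at (294.0,234.8) and (322.5,210.7).

Run:
```python
from m import *
u=np.array([np.cos(.182),-np.sin(.182)]);v=np.array([-u[1],u[0]])
def show(k,p): print(k,p, "u,v",p@u,p@v)
for n,L in(("top",[(301.5,177.),(342.,185.7)]),("side",[(294.,234.8),(322.5,210.7)])):
    P=onplane(n,L,.003)[:,:2];show(n+" flangeL",P[0]);show("R",P[1]);show("mid",P.mean(0));print(np.linalg.norm(P[0]-P[1]))
for n,L in(("top",[(300.5,176.2)]),("side",[(292.2,221.7),(322.7,198.)])):
    P=onplane(n,L,.045)[:,:2];show(n+" capL",P[0]);
    if len(P)>1: show("R",P[1]);show("mid",P.mean(0))
for k,p in(("ringT",(.6774,.0242)),("ringS",(.6744,.0252)),("potT",(.4943,.0651)),("potS",(.4956,.0642))): show(k,np.array(p))
# sub-pixel ring via ellipse of outer/inner contours
for n,f,w in(("top","pics/top0.png",(300,120,360,175)),("side","pics/side0.png",(253,186,310,227))):
    im=cv2.imread(f);x0,y0,x1,y1=w;g=cv2.resize(cv2.cvtColor(im,cv2.COLOR_BGR2GRAY)[y0:y1,x0:x1],None,fx=8,fy=8,interpolation=cv2.INTER_CUBIC)
    cs=cv2.findContours((g>90).astype(np.uint8),cv2.RETR_CCOMP,cv2.CHAIN_APPROX_NONE)[0]
    for c in sorted(cs,key=cv2.contourArea)[-3:]:
        P=onplane(n,(c[:,0]+.5)/8-.5+[x0,y0],0)[:,:2];q,r=fitc(P);print(n,r);show("",q)
# decoys
for n,f in(("top","pics/top0.png"),):
    hsv=cv2.cvtColor(cv2.imread(f),cv2.COLOR_BGR2HSV);m=(abs(hsv[...,0].astype(int)-140)<15)&(hsv[...,1]>100)
    for nr in((373,233),(273,270)):
        yy,xx=np.nonzero(blob(m,nr));show("decoy",onplane(n,[(xx.mean(),yy.mean())],.04)[0,:2])
```

```text
top flangeL [0.59479442 0.09563086] u,v 0.5676617099467415 0.20170733851761702
R [ 0.57267627 -0.01254712] u,v 0.5654887500074491 0.09131274001628245
mid [0.58373535 0.04154187] u,v 0.5665752299770954 0.14651003926694975
0.11041598223612664
side flangeL [0.59137076 0.0974263 ] u,v 0.5639696231868477 0.20285344617069717
R [ 0.57361661 -0.01325869] u,v 0.5665423482523962 0.0907831212073057
mid [0.58249368 0.0420838 ] u,v 0.5652559857196221 0.1468182836890014
0.11209985125620403
top capL [0.59292855 0.09452835] u,v 0.5660262017337493 0.20028531280573417
side capL [0.5950718  0.09673566] u,v 0.5677345412852518 0.20284409659578173
R [ 0.57450927 -0.01487139] u,v 0.5677121598362029 0.089358630363123
mid [0.58479054 0.04093214] u,v 0.5677233505607273 0.14610136347945238
ringT [0.6774 0.0242] u,v 0.6618317104644429 0.14640760575772652
ringS [0.6744 0.0252] u,v 0.6587002625644225 0.14684809871959803
potT [0.4943 0.0651] u,v 0.4743530779155397 0.1534915550512598
potS [0.4956 0.0642] u,v 0.4757945038928874 0.15284171572355862
top 0.006575573577226459
 [0.60938523 0.08577338] u,v 0.5837957031872185 0.1946535578041304
top 0.05910606248542795
 [0.67724564 0.02332057] u,v 0.6618390712503348 0.1455147603790231
top 0.06362510000947076
 [0.67763717 0.02481604] u,v 0.6619534644027474 0.1470563983331057
side 0.011868881468417667
 [ 0.78238501 -0.00620268] u,v 0.7705855422261875 0.13550902662389308
side 0.05862649430483017
 [0.67921906 0.02124264] u,v 0.6641559997785077 0.14382833592946748
side 0.06907825482577454
 [0.66784324 0.02481731] u,v 0.6523210576472931 0.14528497567421866
decoy [ 0.44974594 -0.09214023] u,v 0.45899487817929663 -0.009215791764404721
decoy [0.3515651  0.16014229] u,v 0.31677327236354613 0.22112951521241586
```

Emit:
{"fn": "servo_tool", "kwargs": {"plan": "1 -1.2 0 0 0 0.3; 2 -2.4 0 0 0 0.7; 3 -3.6 0 0 0 1; 4 -4.8 0 0 0 1.3; 5 -6 0 0 0 1.6; 6 -7.2 0 0 0 2; 7 -8.4 0 0 0 2.3; 8 -9.7 0 0 0 2.6; 9 -10.9 0 0 0 3; 10 -12.1 0 0 0 3.3; 11 -13.3 0 0 0 3.6; 12 -14.5 0 0 0 4; 13 -15.7 0 0 0 4.3; 13.9 -16.8 0 0 0 4.6; 13.9 -16.8 0 0 0 4.6; 13.9 -16.8 0 0 0 4.6; 13.9 -16.8 0 0 0 4.6; 13.9 -16.8 0 0 0 4.6", "jaw": 44, "squeeze": 40}}

```text
time: 1.9
position: [0.4272, 0.0747, 0.2312]
ee_rot: [0.996, -0.093, -0.0, 0.0]
wrist_force: [0.4, 0.4, 0.5]
grip_width: 0.517
grip_force: 0.0
```

```bash
cat > g.py <<'E'
from m import *
from scipy.spatial.transform import Rotation as Ro
u=np.array([np.cos(.182),-np.sin(.182)]);v=np.array([-u[1],u[0]])
def uv(p): p=np.array(p)[:2]; return np.round([p@u,p@v],4)
def st():
    s=arm.state();R=Ro.from_quat(s["ee_rot"]).as_matrix()
    print("t",s["time"],"uv",uv(s["position"]),"z",s["position"][2],"F",np.round(s["wrist_force"],1),"gw",s["grip_width"])
    print("x",uv(R[:,0]),R[2,0].round(3),"y",uv(R[:,1]),R[2,1].round(3),"z",uv(R[:,2]))
    return s["position"],R
def to(U,V,z):
    p,R=st();w=np.r_[U*u+V*v,z];print("cmd",(R.T@(w-p)/.03).round(2))
E
python3 -c "
from g import *
to(.405,.153,.231)"
```

```text
t 1.9 uv [0.4067 0.1508] z 0.23116977386787738 F [0.4 0.4 0.5] gw 0.5172210677410323
x [ 1.     -0.0039] -0.0 y [-0.0039 -1.    ] 0.0 z [-0.0003 -0.0003]
cmd [-0.06 -0.07  0.01]
```

Emit:
{"fn": "servo_tool", "kwargs": {"plan": "0 -0.1 0.5 0 0.3 0; -0.1 -0.1 1.5 0 0.6 0; -0.1 -0.1 2.5 0 0.6 0; -0.1 -0.1 3.5 0 0.6 0; -0.1 -0.1 4.5 0 0.6 0; -0.1 -0.1 5.5 0 0.6 0; -0.1 -0.1 6 0 0.6 0; -0.1 -0.1 6.5 0 0.6 0; -0.1 -0.1 6.8 0 0.6 0; -0.1 -0.1 7.1 0 0.6 0; -0.1 -0.1 7.25 0 0.6 0; -0.1 -0.1 7.25 0 0.6 0; -0.1 -0.1 7.25 0 0.6 0"}}

```text
time: 3.2
position: [0.4254, 0.0792, 0.0141]
ee_rot: [0.995, -0.092, 0.042, 0.004]
wrist_force: [0.6, 0.1, -0.1]
grip_width: 0.517
grip_force: 0.0
```

```bash
cat > look.py <<'E'
from g import *
import sys
k=sys.argv[1]; st()
for n,z0 in(("top",.0),("side",0.)):
    im=arm.capture(n);cv2.imwrite(f"pics/{n}{k}.png",im)
    near=proj(n,[np.r_[float(sys.argv[2])*u+float(sys.argv[3])*v,.03]])[0]
    h,c=pot(n,im,near);P=onplane(n,c[:,0],.042);q,r=fitc(P)
    e=cv2.minEnclosingCircle(P[:,:2].astype(np.float32));print(n,"pot",uv(q),r,"enc",uv(e[0]),e[1],len(c))
    hsv=cv2.cvtColor(im,cv2.COLOR_BGR2HSV);x,y=proj(n,[np.r_[q,.058]])[0].round().astype(int)
    m=np.zeros(hsv.shape[:2],bool);m[y-9:y+10,x-9:x+10]=hsv[y-9:y+10,x-9:x+10,1]<110
    yy,xx=np.nonzero(blob(m,(x,y)));print("  knob",len(xx),uv(onplane(n,[(xx.mean(),yy.mean())],.058)[0]))
E
python3 look.py 1 .475 .153
python3 - <<'E'
import cv2
t=cv2.imread("pics/top1.png")[130:280,230:410];s=cv2.imread("pics/side1.png")[160:310,240:440]
cv2.imwrite("pics/v1.png",cv2.resize(cv2.hconcat([t,s]),None,fx=2.1,fy=2.1))
E
```

```text
t 3.2 uv [0.404  0.1549] z 0.014102990408634719 F [ 0.6  0.1 -0.1] gw 0.5171831387384939
x [ 0.9965 -0.0025] 0.084 y [-0.0025 -1.    ] -0.0 z [ 0.0841 -0.0001]
top pot [0.4741 0.1536] 0.0412004319579444 enc [0.4746 0.1528] 0.04305316135287285 93
  knob 41 [0.4743 0.1536]
side pot [0.479  0.1536] 0.03979886261459435 enc [0.4759 0.1528] 0.04330926761031151 87
  knob 47 [0.4752 0.1528]
```

View pics/v1.png

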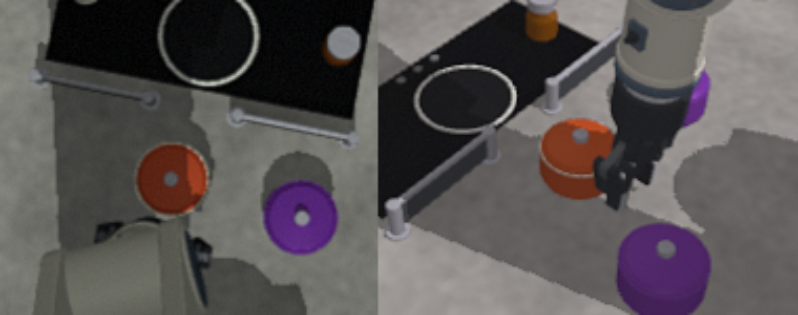

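Emit:
{"fn": "servo_tool", "kwargs": {"plan": "0.15 0.01 0.01 0 0 0; 0.3 0.03 0.02 0 0 0; 0.4 0.05 0.03 0 0 0; 0.5 0.05 0.04 0 0 0; 0.6 0.05 0.05 0 0 0; 0.7 0.05 0.06 0 0 0; 0.8 0.07 0.07 0 0 0; 0.9 0.09 0.08 0 0 0; 1 0.11 0.08 0 0 0; 1.1 0.13 0.09 0 0 0; 1.2 0.16 0.1 0 0 0; 1.3 0.19 0.11 0 0 0; 1.4 0.22 0.12 0 0 0; 1.5 0.24 0.13 0 0 0; 1.6 0.26 0.14 0 0 0; 1.7 0.28 0.14 0 0 0; 1.8 0.28 0.15 0 0 0; 1.8 0.28 0.15 0 0 0; 1.8 0.28 0.15 0 0 0"}}

```text
time: 5.2
position: [0.4776, 0.0611, 0.014]
ee_rot: [0.995, -0.092, 0.042, 0.004]
wrist_force: [-1.1, -0.3, 0.1]
grip_width: 0.513
grip_force: 0.3
```

```bash
python3 look.py 2 .508 .148
```

```text
t 5.2 uv [0.4586 0.1465] z 0.014004302483352382 F [-1.1 -0.3  0.1] gw 0.5133093838413959
x [ 0.9964 -0.0026] 0.085 y [-0.0025 -1.    ] -0.0 z [0.0849 0.0001]
top pot [0.5147 0.1482] 0.03689176575505545 enc [0.5088 0.147 ] 0.04256360977888107 92
  knob 40 [0.5082 0.1469]
side pot [0.5195 0.1506] 0.03243928574841045 enc [0.5116 0.1461] 0.042997680604457855 93
  knob 77 [0.5029 0.1516]
```

Emit:
{"fn": "servo_tool", "kwargs": {"plan": "0.1 0 0.01 0 0 0; 0.2 0 0.02 0 0 0; 0.3 0 0.03 0 0 0; 0.4 0 0.03 0 0 0; 0.5 0 0.04 0 0 0; 0.6 0 0.05 0 0 0; 0.7 0 0.06 0 0 0; 0.8 0 0.07 0 0 0; 0.9 0 0.08 0 0 0; 0.9 0 0.08 0 0 0; 0.9 0 0.08 0 0 0"}}

```text
time: 6.4
position: [0.5042, 0.0561, 0.0138]
ee_rot: [0.995, -0.092, 0.042, 0.004]
wrist_force: [-0.6, -0.8, -0.2]
grip_width: 0.514
grip_force: 0.9
```

```bash
python3 look.py 3 .536 .147
python3 - <<'E'
import cv2
t=cv2.imread("pics/top3.png")[140:240,270:380];s=cv2.imread("pics/side3.png")[170:270,260:370]
cv2.imwrite("pics/v3.png",cv2.resize(cv2.hconcat([t,s]),None,fx=3.6,fy=3.6,interpolation=cv2.INTER_CUBIC))
E
```

```text
t 6.4 uv [0.4857 0.1464] z 0.013804296322294782 F [-0.6 -0.8 -0.2] gw 0.5141107482669288
x [ 0.9964 -0.0025] 0.085 y [-0.0024 -1.    ] -0.0 z [0.0849 0.0001]
top pot [0.5436 0.1488] 0.03494952699913888 enc [0.5354 0.1464] 0.042004864662885666 89
  knob 63 [0.5324 0.1409]
side pot [0.545  0.1493] 0.033652450239436055 enc [0.5384 0.1459] 0.043692559003829956 84
  knob 95 [0.5284 0.1523]
```

View pics/v3.png

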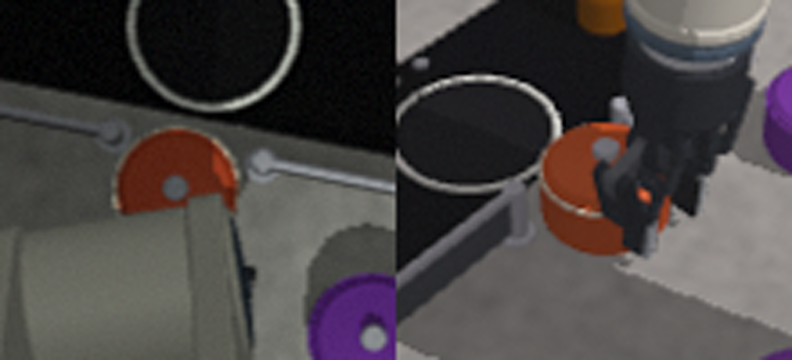

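The pot is lined up at the gate mouth with a gap on both sides. I'll continue straight, slowly, and watch the force.

Emit:
{"fn": "servo_tool", "kwargs": {"plan": "0.1 0.01 0.01 0 0 0; 0.2 0.01 0.02 0 0 0; 0.3 0.01 0.02 0 0 0; 0.4 0.01 0.03 0 0 0; 0.5 0.01 0.04 0 0 0; 0.6 0.01 0.05 0 0 0; 0.7 0.01 0.06 0 0 0"}}

```text
time: 7.2
position: [0.5242, 0.0519, 0.0136]
ee_rot: [0.995, -0.092, 0.042, 0.004]
wrist_force: [-5.0, 1.6, 2.5]
grip_width: 0.516
grip_force: 2.6
```

```bash
python3 look.py 4 .558 .147
```

```text
t 7.2 uv [0.5062 0.1459] z 0.01360894938917533 F [-5.   1.6  2.5] gw 0.5164485117667916
x [ 0.9965 -0.0025] 0.083 y [-0.0025 -1.    ] 0.0 z [ 0.0833 -0.0003]
top pot [0.5662 0.1494] 0.031160714878251537 enc [0.5586 0.1476] 0.041778892278671265 93
  knob 82 [0.552  0.1414]
side pot [0.565  0.1478] 0.034339450682139616 enc [0.5586 0.1441] 0.04431955888867378 78
  knob 106 [0.5484 0.151 ]
```

Emit:
{"fn": "servo_tool", "kwargs": {"plan": "0.1 0 0.01 0 0 0; 0.2 0 0.02 0 0 0; 0.3 0 0.02 0 0 0; 0.4 0 0.03 0 0 0; 0.5 0 0.04 0 0 0; 0.6 0 0.05 0 0 0; 0.7 0 0.05 0 0 0; 0.8 0 0.06 0 0 0; 0.9 0 0.07 0 0 0; 1 0 0.08 0 0 0; 1.1 0 0.09 0 0 0; 1.2 0 0.1 0 0 0"}}

```text
time: 8.5
position: [0.5598, 0.0453, 0.0137]
ee_rot: [0.995, -0.092, 0.042, 0.004]
wrist_force: [-4.4, 0.1, 1.1]
grip_width: 0.515
grip_force: 2.3
```

```bash
python3 look.py 5 .593 .147
python3 - <<'E'
import cv2
t=cv2.imread("pics/top5.png")[110:210,270:380];s=cv2.imread("pics/side5.png")[160:260,245:355]
cv2.imwrite("pics/v5.png",cv2.resize(cv2.hconcat([t,s]),None,fx=3.6,fy=3.6,interpolation=cv2.INTER_CUBIC))
E
```

```text
t 8.5 uv [0.5424 0.1459] z 0.013687131176869 F [-4.4  0.1  1.1] gw 0.5154071840931383
x [ 0.9965 -0.0024] 0.084 y [-0.0025 -1.    ] 0.0 z [ 0.0835 -0.0002]
top pot [0.6084 0.1533] 0.027470225034155558 enc [0.604  0.1516] 0.03981607407331467 68
  knob 89 [0.5909 0.1482]
side pot [0.6002 0.1477] 0.03473145842368682 enc [0.5963 0.145 ] 0.044412218034267426 72
  knob 221 [0.5962 0.1421]
```

View pics/v5.png

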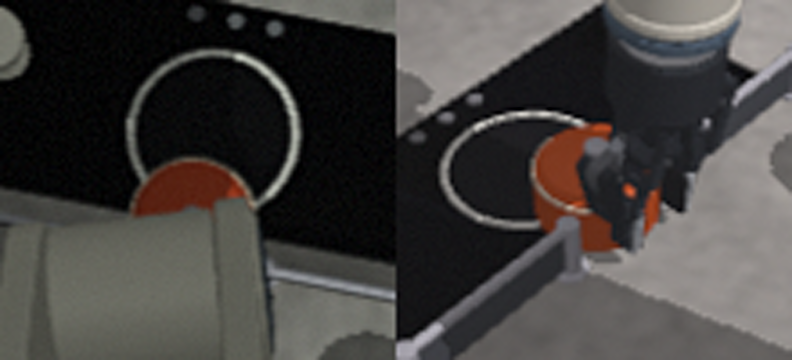

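The pot is past the gate without contact and its leading edge is in the ring. About 68 mm is left.

Emit:
{"fn": "servo_tool", "kwargs": {"plan": "0.1 0 0.01 0 0 0; 0.2 0 0.02 0 0 0; 0.3 0 0.02 0 0 0; 0.4 0 0.03 0 0 0; 0.5 0 0.04 0 0 0; 0.6 0 0.05 0 0 0; 0.7 0 0.06 0 0 0; 0.8 0 0.07 0 0 0; 0.95 0 0.08 0 0 0; 1.1 0 0.09 0 0 0; 1.25 0 0.1 0 0 0; 1.4 0 0.12 0 0 0; 1.55 0 0.13 0 0 0; 1.7 0 0.14 0 0 0; 1.85 0 0.16 0 0 0; 2 0 0.17 0 0 0; 2.1 0 0.18 0 0 0; 2.2 0 0.18 0 0 0; 2.25 0 0.19 0 0 0; 2.25 0 0.19 0 0 0"}}

```text
time: 10.6
position: [0.6267, 0.0328, 0.0137]
ee_rot: [0.995, -0.092, 0.042, 0.004]
wrist_force: [-3.0, -0.7, 0.8]
grip_width: 0.515
grip_force: 1.5
```

```bash
python3 look.py 6 .661 .147
```

```text
t 10.6 uv [0.6104 0.1457] z 0.013700127557694737 F [-3.  -0.7  0.8] gw 0.5152545848231224
x [ 0.9964 -0.0025] 0.084 y [-0.0025 -1.    ] -0.0 z [ 0.0843 -0.0001]
top pot [0.6852 0.1527] 0.017504003746214743 enc [0.6912 0.1543] 0.024770213291049004 38
  knob 199 [0.6735 0.1511]
side pot [0.6684 0.1481] 0.03371539458283904 enc [0.6689 0.1503] 0.04264938086271286 61
  knob 249 [0.665  0.1433]
```

Emit:
{"fn": "servo_tool", "kwargs": {"plan": "-0.15 0 -0.01 0 0 0; -0.4 0 -0.03 0 0 0; -0.7 0 -0.06 0 0 0; -1 0 -0.08 0 0 0; -1 0 -0.08 0 0 0; -0.95 0 -0.6 0 0 0; -0.87 0 -1.6 0 0 0; -0.78 0 -2.6 0 0 0; -0.7 0 -3.6 0 0 0; -0.6 0 -4.6 0 0 0; -1.5 0 -5.7 0 0 0; -3 0 -5.8 0 0 0; -4.5 0 -5.9 0 0 0; -6 0 -6.1 0 0 0; -6 0 -6.1 0 0 0; -6 0 -6.1 0 0 0"}}

```text
time: 12.3
position: [0.4352, 0.0689, 0.1825]
ee_rot: [0.995, -0.092, 0.043, 0.003]
wrist_force: [0.4, -0.5, 1.2]
grip_width: 0.513
grip_force: 0.0
```

```bash
python3 look.py 7 .661 .147
python3 - <<'E'
import cv2
t=cv2.imread("pics/top7.png")[70:290,225:535];s=cv2.imread("pics/side7.png")[90:310,140:450]
cv2.imwrite("pics/v7.png",cv2.resize(cv2.hconcat([t,s]),None,fx=1.29,fy=1.29,interpolation=cv2.INTER_CUBIC))
E
```

```text
t 12.3 uv [0.4156 0.1465] z 0.1824756301516335 F [ 0.4 -0.5  1.2] gw 0.5132466203045326
x [ 0.9963 -0.0017] 0.086 y [-0.0017 -1.    ] -0.001 z [0.0865 0.0009]
top pot [0.6582 0.1453] 0.04212723123777826 enc [0.6574 0.1437] 0.045708294957876205 105
  knob 38 [0.6595 0.1462]
side pot [0.662  0.1441] 0.04236060472185443 enc [0.6628 0.1442] 0.04470694810152054 79
  knob 39 [0.6602 0.1453]
```

View pics/v7.png

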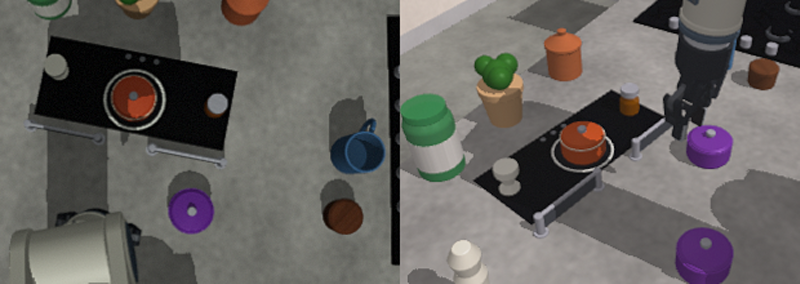

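The pot stands in the ring, with its centre at u,v of about (0.660, 0.146) against the ring's (0.662, 0.1464). The foot is well inside the ring, the hand is clear and everything else is in place.

```bash
python3 -c "
from rig import arm
print(arm.sign_off())"
```

```text
the job is handed in; nothing more can be done
None
```

The pot went through the gateway and stands upright inside the white ring, about 2 mm off its centre; the hand is clear, nothing else looked moved, and the job is handed in at about 12.4 s.

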